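Pack the trinket tin on the apple crate

ROBOT

A 6-joint arm with a two-finger parallel gripper is mounted at the origin on the work surface. World frame = base frame: x ahead of the robot, y to its left, z up, the work surface at z = 0. Lengths are in m, angles in degrees, forces in N, time in s.
With the tool pointing down it reaches from about 0.275 to 0.825 m from the base axis. Payload 5.2 kg.
Tool frame: the origin (TCP) lies midway between the tips of the shut fingers; the grasp point (between the pads) lies 19 mm behind it; z points along the fingers, y is the line along which they close (so a half turn about z gives the same grasp; the last joint's range is limited). The gripper opens to 93 mm and grips with 3 to 60 N. Pads are 15 mm wide; open, the fingers measure 128 mm over their backs; the gripper's body (75 mm by 188 mm) begins 65 mm behind the grasp point.
Start: joints at [-84.271, 14.817, 87.949, -0, 77.235, -11.62], TCP at [0.164, -0.525, 0.219] pointing down, gripper open.
Joint ranges: [-179.93, 179.93], [-52.35, 119.4], [10.71, 147.94], [-69.91, 249.91], [12.55, 155.21], [-178.61, 178.61]. Speed limits (degrees/s): [147.25, 147.25, 180, 180, 180, 180].

INTERFACE

Orientations are given as [roll, pitch, yaw] about the fixed x, y, z axes, in that order (R = Rz(yaw) Ry(pitch) Rx(roll)).
In Python, from bench import get_state, capture, camera_model, hand_in gives the robot as it stands.
- The arm moves only by the tool apply_moves, never from a script. Its argument "targets" is one flat list of numbers, 7 for each row, row after row: the turn, a rotation vector about the tool's x, y, z in rad, then the shift along the tool's x, y, z in cm, then the closure, from -1 (fully open) to 1 (shut). A call has exactly 10 rows; each row is the pose to reach, as a shift and turn from the pose commanded when the call began, along the tool's axes at that moment; what a row does not reach only later rows make up. A row lasts 1/10 s, in which the tool goes at most 50 mm and 8.59 degrees, less where a joint would pass 70% of its speed; a pose out of reach is approached as far as the arm can. A call with a gripper value outside its range is refused whole. The fingers move at their own pace and stop on an object; "squeeze" is the grip in N (left out, the last holds). Time passes only in rows, so rows that repeat a pose let the fingers close, or fill a call up. It gives the time, the measured TCP pose, the force, the opening and the grip force at its end, in the units of the state.
- get_state(): the state, without advancing time (a new reading comes with each control period).
- capture(name): name is "scene" or "top"; returns the picture (480x640x3 uint8, red, green, blue); there is no depth.
- camera_model(name): a dict with "K" (3x3 intrinsics, pixels), "k1" (the pictures are not rectified: a ray, as slopes to the right and down, at radius r is drawn at 1 + k1 r^2 times it, then the intrinsics apply), "position" and "attitude" of the camera in the world. Camera axes: x right, y down, z forward; pixel columns grow to the right and rows downward; lengths in m; the calibration is good to about 2 mm. A picture is of the moment at which its call begins. camera_model takes no time and is no camera call.
- hand_in(): hands the job in; it is judged then, once.
The state is a dict: "time": time; "joints": joint angles; "dq": joint speeds; "tau": joint torques, N m; "tool_pos": TCP position; "eef_rot": TCP orientation; "wrist_force": force on the tool from outside, world axes, zero at the start; "torque": the same for the moment, N m; "grip_width": finger opening in m; "gripper_force": force on a finger pad.
Only numpy, scipy, OpenCV 4.12 (cv2) and the standard library are available. Lean on these libraries where they do the work, as an engineer would, in place of code of your own. Each camera call takes 0.05 s, during which the arm holds its last target. There are 200 camera calls.

TASK

Pack the four small things into the open tin: the jar, the little carton and the round needle case standing upright side by side in one row, and the pocket mirror taken off its sloping rest and stood upright on its long thin edge along one of the tin's long sides. They only just fit, so each must go right down on the tin's floor and be let go there; leave the spray bottle, the brown bowl, the folded glasses and the mug where they stand, unupset.

Things in the scene. Friction and masses are not known exactly. Their poses are not given: they have to be found in the camera images.
- tin: open bare-metal trinket tin, fixed. Origin: centre of its underside, z up, y along its length. Inside 68 (x) by 127 (y), 30 deep; walls 2.5, floor 2, rim 32 above the crate. Its flap, fixed folded back on the +x side, slopes from the rim down to the crate 93 from the origin. Jar, carton and needle case take 48 + 32 + 38 of the length and at most 48 of the width, the mirror 14 of the width
- tin_in (a point): centre of the tin's inner floor, 2 above the tin's origin, same axes
- jar: cream jar, white with a bare metal cap as wide as the jar: upright cylinder 48 in diameter, 54 high; origin at the centre of its underside, z up
- carton: small cardboard carton standing on end, 48 (its x) by 32 (its y) by 58 high; origin at the centre of its underside, z up
- needlecase: turned wooden needle case: plain upright cylinder 38 in diameter, 56 high; origin at the centre of its underside, z up
- mirror: flat wooden-cased pocket mirror, 14 thick (its x) by 110 long (its y) by 86 high (its z). Origin at the centre of its lower thin edge face (14 by 110), z towards its other long edge. It starts leaning on its rest, its z 0.5 rad from vertical and its top towards the rest's -x side, roughly towards the robot
- mirror_centre (a point): centre of the mirror's body, 43 along z from its origin
- rest: dark wooden sloping rest, fixed; base 90 (x) by 112 (y) by 8, origin at the centre of its underside. A 6 thick back board, as wide as the base, supports the mirror's -x face over the lowest 45 of its height; a seat holds the mirror's lower edge 20 above the crate, 22 ahead (+x) of the origin. The mirror's upper 41 stand free
- spray: bystander: clear plastic spray bottle with a press button, 52 in diameter, 156 high; origin at the centre of its underside
- bowl: bystander: brown ceramic bowl, 108 across the rim, 48 high; origin at the centre of its underside
- glasses: bystander: folded black reading glasses, 130 (its x) by 44 by 36 high; origin under their middle
- mug: bystander: white enamel mug without a handle, 60 across, 62 high; origin at the centre of its underside
Not all that is in view belongs to the job. Leave any blue or yellow look-alike of the needlecase alone.

How it is judged (in metres and radians):
At the end, for the whole second after the job is handed in: Jar, carton and needle case upright (0.12 rad) on the tin's floor (5 mm); mirror in the tin on its long edge, on the floor (6 mm), upright (0.22 rad), parallel to the long sides (0.25 rad), within 20 mm of the middle lengthwise; all at rest. No bystander pushed over 25 mm or tipped (x of jar in the frame of tin_in between -0.025 and 0.025 m and y of jar in the frame of tin_in between -0.055 and 0.055 m and z of jar in the frame of tin_in between -0.004 and 0.005 m and angle between each of jar, carton, needlecase's own z axis and vertical below 0.12 rad and x of carton in the frame of tin_in between -0.025 and 0.025 m and y of carton in the frame of tin_in between -0.055 and 0.055 m and z of carton in the frame of tin_in between -0.004 and 0.005 m and x of needlecase in the frame of tin_in between -0.025 and 0.025 m and y of needlecase in the frame of tin_in between -0.055 and 0.055 m and z of needlecase in the frame of tin_in between -0.004 and 0.005 m and x of mirror_centre in the frame of tin_in between -0.034 and 0.034 m and y of mirror_centre in the frame of tin_in between -0.02 and 0.02 m and z of mirror_centre in the frame of tin_in between 0.036 and 0.049 m and angle between the z axis of mirror and the z axis of tin_in, either way round below 0.22 rad and angle between the x axis of mirror and the x axis of tin_in, either way round below 0.25 rad and linear speed of each of jar, carton, needlecase, mirror below 0.02 m/s); the robot touches nothing.
It fails at once if the spray bottle is pushed more than 25 mm or tipped (distance of spray from where it was at the start of the episode above 0.025 m or angle between spray's own z axis and vertical above 0.35 rad).
It fails at once if the brown bowl is pushed more than 25 mm or tipped (distance of bowl from where it was at the start of the episode above 0.025 m or angle between bowl's own z axis and vertical above 0.35 rad).
It fails at once if the folded reading glasses is pushed more than 25 mm or tipped (distance of glasses from where it was at the start of the episode above 0.025 m or angle between glasses's own z axis and vertical above 0.35 rad).
It fails at once if the enamel mug is pushed more than 25 mm or tipped (distance of mug from where it was at the start of the episode above 0.025 m or angle between mug's own z axis and vertical above 0.35 rad).
It also fails if it takes over 72 s, if anything falls off the work surface, if the arm or the gripper's body presses on something with over 40 N, if the wrist force passes 120 N, or if a joint passes its speed limit or range.

## Working session

There is one attempt and no reset: what is moved stays moved. The work goes in short steps, Python scripts to look and compute and a tool call to move; the robot and the scene stay as the last step left them, time stands still between calls to the robot, and variables do not carry over. Pictures are saved under pics/ and viewed, at most 10 in all, crops included, and the job is handed in when it is done.

Besides the shell and the picture viewer there is one more tool, called after "Call:" as a command line: name --argument value ..., lists and objects as JSON in quotes. apply_moves: Moves the arm, as the interface text tells. Its arguments: {"type":"object","properties":{"targets":{"type":"array","items":{"type":"number"}},"squeeze":{"type":"number"}},"required":["targets"]}

```bash
mkdir -p pics; ls; python3 - <<'E'
from bench import *
import cv2
s=get_state();print(s)
for n in("scene","top"):
    print(camera_model(n)); cv2.imwrite(f"pics/{n}0.png",cv2.cvtColor(capture(n),cv2.COLOR_RGB2BGR))
E
```

```text
pics
{'time': 0.0, 'joints': array([-8.42705787e+01,  1.48577869e+01,  8.80117515e+01,  9.88145352e-05,
        7.72346415e+01, -1.16180710e+01]), 'dq': array([ 0.03676095, -0.09478287,  0.0226109 , -0.13896427, -0.00021411,
       -0.05782013]), 'tau': array([ 5.62889763e-04, -4.37304318e+01, -2.84001070e+01,  7.17533450e-02,
        4.13732626e-02, -1.37831066e-04]), 'tool_pos': array([ 0.1639717 , -0.52440732,  0.21782683]), 'eef_rot': array([-1.79897974e+02, -2.10748154e-02,  1.73474516e+01]), 'wrist_force': array([ 1.08074022, -0.17639296,  0.20177056]), 'torque': array([ 0.00252859,  0.02993045, -0.02743421]), 'gripper_force': 0.0, 'grip_width': 0.09312855435409494}
{'K': array([[543.07211936,   0.        , 319.67450011],
       [  0.        , 543.07211936, 234.91036764],
       [  0.        ,   0.        ,   1.        ]]), 'k1': -0.13371420063841982, 'position': array([ 1.09836203, -0.44291722,  1.08460074]), 'attitude': array([-146.51712673,   -0.91081954,   52.1128421 ])}
{'K': array([[494.24041374,   0.        , 317.59877856],
       [  0.        , 494.24041374, 246.93186419],
       [  0.        ,   0.        ,   1.        ]]), 'k1': -0.13715402480456254, 'position': array([0.42331311, 0.00945143, 1.4348976 ]), 'attitude': array([-1.73210003e+02,  1.33531730e-02, -9.09147891e+01])}
```

View pics/scene0.png

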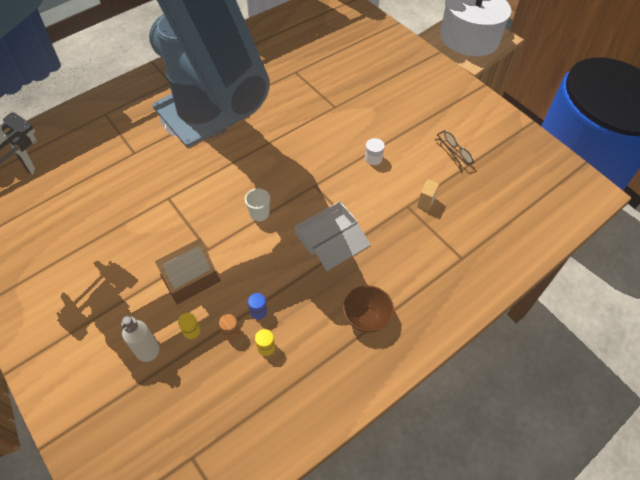

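View pics/top0.png

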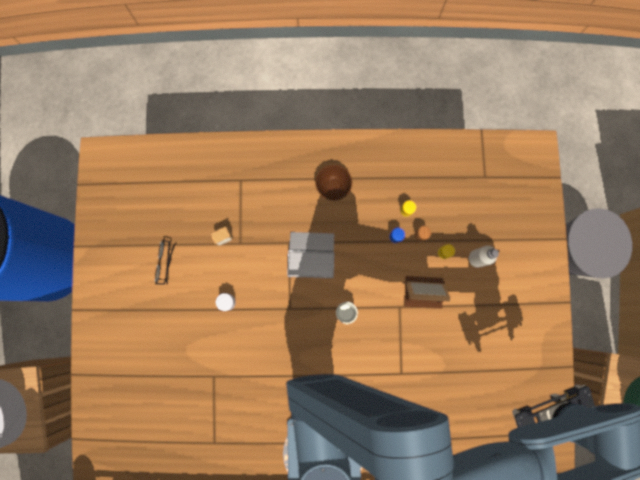

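The top view shows the tin at top (311,255) and the rest with the mirror at (426,290).

For the jar there are two white things: scene (374,151), which has a metal cap, and (258,205), which is open, so that one is the mug.

For the needle case there are four candidates in the scene view: orange-brown (229,323), blue (257,306), yellow (265,342) and dark yellow (189,326). I choose the wooden-brown one.

The only carton is at scene (429,195). I'll check these in a close crop.

```bash
cat > h.py <<'E'
import numpy as np, cv2
from scipy.spatial.transform import Rotation as R
from bench import *
def cam(n):
    m=camera_model(n); return m['K'],m['k1'],np.array(m['position']),R.from_euler('xyz',m['attitude'],degrees=True).as_matrix()
def dist(k1): return np.array([k1,0,0,0,0.])
def ray(n,px):
    K,k1,p,A=cam(n); u=cv2.undistortPoints(np.array([[px]],float),K,dist(k1))[0,0]
    return p,A@np.array([u[0],u[1],1])
def at(n,px,z):
    p,d=ray(n,px); return p+d*(z-p[2])/d[2]
def tri(ps,pt):
    p1,d1=ray('scene',ps);p2,d2=ray('top',pt)
    s,t=np.linalg.lstsq(np.c_[d1,-d2],p2-p1,rcond=None)[0]
    a,b=p1+s*d1,p2+t*d2; return (a+b)/2,np.linalg.norm(a-b)
def proj(n,X):
    K,k1,p,A=cam(n); X=np.atleast_2d(X)
    return cv2.projectPoints((X-p)@A,np.zeros(3),np.zeros(3),K,dist(k1))[0][:,0]
def save(n,f): 
    im=cv2.cvtColor(capture(n),cv2.COLOR_RGB2BGR); cv2.imwrite('pics/'+f,im); return im
E
python3 - <<'E'
from h import *
s=cv2.imread('pics/scene0.png');t=cv2.imread('pics/top0.png')
c=lambda im,x,y,w,h,f:cv2.resize(im[y:y+h,x:x+w],None,fx=f,fy=f,interpolation=cv2.INTER_CUBIC)
a=np.hstack([c(s,150,225,133,100,3),c(s,290,190,133,100,3)])
a=np.hstack([c(s,150,230,133,100,3),c(s,350,120,133,100,3)])
b=np.hstack([c(t,380,225,133,100,3),c(t,280,220,133,100,3)])
cv2.imwrite('pics/c1.png',np.vstack([a,b]))
for n,a,b in[('tin',(332,237),(311,255)),('jar',(374,145),(224,301)),('needle',(229,320),(424,232)),('bowl',(368,310),(333,180))]: print(n,tri(a,b),at('top',b,0))
E
```

```text
tin (array([0.5698681 , 0.02672897, 0.00959822]), np.float64(0.0003769317649459795)) [0.57074357 0.0266912  0.        ]
jar (array([0.4388052 , 0.26950254, 0.05729252]), np.float64(0.0027594899624812)) [0.44031683 0.28148597 0.        ]
needle (array([ 0.62548898, -0.2928002 ,  0.06103529]), np.float64(0.0036185157526313436)) [ 0.63352654 -0.30787943  0.        ]
bowl (array([ 0.78018662, -0.04227415,  0.0483206 ]), np.float64(0.004982494588562407)) [ 0.79423001 -0.04203362  0.        ]
```

View pics/c1.png

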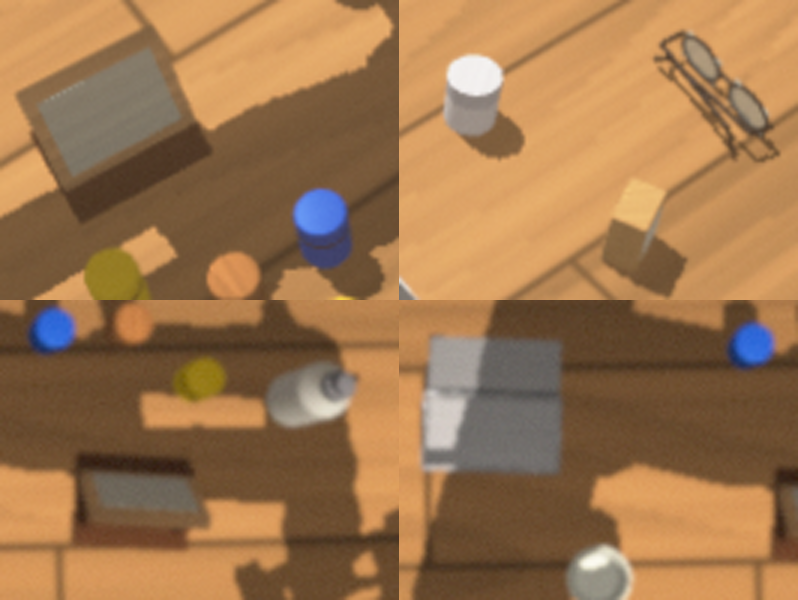

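The crop confirms the choices: jar with metal cap at scene (374,145), plain carton at (429,192), wooden needle case at (229,320) and the mirror with its glass facing up. Everything stands on z≈0. Next I segment and fit the silhouettes.

```bash
cat > fit.py <<'E'
from h import *
from scipy.optimize import minimize
F=4
def circ(d,h): 
    a=np.linspace(0,2*np.pi,40); c=np.c_[d/2*np.cos(a),d/2*np.sin(a)]
    return np.vstack([np.c_[c,0*a],np.c_[c,0*a+h]])
def box(x0,x1,y,h): return np.array([[x,s*y/2,z] for x in(x0,x1) for s in(-1,1) for z in(0,h)])
M={'jar':circ(.048,.054),'needle':circ(.038,.056),'carton':box(-.024,.024,.032,.058),
 'tin':np.vstack([box(-.0365,.0365,.132,.032),[[.093,-.066,0],[.093,.066,0]]])}
def pts(m,p):
    c,s=np.cos(p[2]),np.sin(p[2]); X=M[m]; return np.c_[p[0]+c*X[:,0]-s*X[:,1],p[1]+s*X[:,0]+c*X[:,1],X[:,2]]
def hull(n,m,p,o): 
    q=(proj(n,pts(m,p))-o+.5)*F-.5; return cv2.convexHull(q.astype(np.float32))
def prep(n,im,m,p,sz=30):
    o=np.round(proj(n,pts(m,p)).mean(0)-sz); x,y=o.astype(int)
    c=cv2.resize(im[y:y+2*sz,x:x+2*sz],None,fx=F,fy=F,interpolation=cv2.INTER_CUBIC)
    return c,o
def gc(n,c,o,m,p):
    g=np.zeros(c.shape[:2],np.uint8); cv2.fillConvexPoly(g,hull(n,m,p,o).astype(int),1)
    k=lambda r:np.ones((r,r),np.uint8)
    mk=np.where(cv2.dilate(g,k(25))==0,cv2.GC_BGD,np.where(g,cv2.GC_PR_FGD,cv2.GC_PR_BGD)).astype(np.uint8)
    mk[cv2.erode(g,k(21))>0]=cv2.GC_FGD
    cv2.grabCut(c,mk,None,np.zeros((1,65)),np.zeros((1,65)),6,cv2.GC_INIT_WITH_MASK)
    return (mk&1).astype(np.uint8)
def cost(m,p,obs):
    t=0
    for n,c,o,g in obs:
        r=np.zeros_like(g); cv2.fillConvexPoly(r,np.round(hull(n,m,p,o)*16).astype(int),1,shift=4); t+=(r!=g).sum()/g.sum()
    return t
def fit(m,p,obs):
    best=None
    for d in(-.25,0,.25):
        S=np.array(p)+[[0,0,d],[.01,0,d],[0,.01,d],[0,0,d+.2]]
        r=minimize(lambda q:cost(m,q,obs),S[0],method='Nelder-Mead',options=dict(initial_simplex=S,xatol=1e-4,fatol=1e-5))
        if best is None or r.fun<best.fun: best=r
    return best.x,best.fun
E
python3 - <<'E'
from fit import *
im={n:cv2.imread(f'pics/{n}0.png') for n in('scene','top')}
car=at('scene',(431,186),.058);print('carton0',car)
I={'tin':[.545,.027,0],'jar':[.439,.2695,0],'carton':[car[0],car[1],.4],'needle':[.625,-.293,0]}
rows=[]
for m,p in I.items():
    obs=[]
    for n in im:
        c,o=prep(n,im[n],m,p,50 if m=='tin' else 30); obs.append((n,c,o,gc(n,c,o,m,p)))
    q,f=fit(m,p,obs); print(m,np.round(q,4),round(f,3),[round(cost(m,q,[b]),3) for b in obs])
    for n,c,o,g in obs:
        c=c.copy(); cv2.drawContours(c,cv2.findContours(g,0,1)[0],-1,(255,0,255),1)
        cv2.polylines(c,[hull(n,m,q,o).astype(int)],True,(0,255,0),1); rows.append(cv2.resize(c,(200,200)))
s=im['scene'][225:315,140:235];t=im['top'][265:320,395:460]
b=np.hstack([cv2.resize(s,(400,200),interpolation=2) if 0 else cv2.resize(s,(211,200),interpolation=2),cv2.resize(t,(236,200),interpolation=2)])
b=np.hstack([b,np.zeros((200,800-b.shape[1],3),np.uint8)])
cv2.imwrite('pics/f1.png',np.vstack([np.hstack(rows[:4]),np.hstack(rows[4:]),b]))
E
```

```text
carton0 [0.62400787 0.29082234 0.058     ]
tin [ 0.5421  0.0297 -0.0589] 0.083 [np.float64(0.037), np.float64(0.046)]
jar [0.437  0.2732 0.371 ] 0.154 [np.float64(0.046), np.float64(0.107)]
carton [0.6254 0.2851 0.5903] 0.813 [np.float64(0.411), np.float64(0.401)]
needle [ 0.6252 -0.2957  0.4007] 0.247 [np.float64(0.075), np.float64(0.172)]
```

View pics/f1.png

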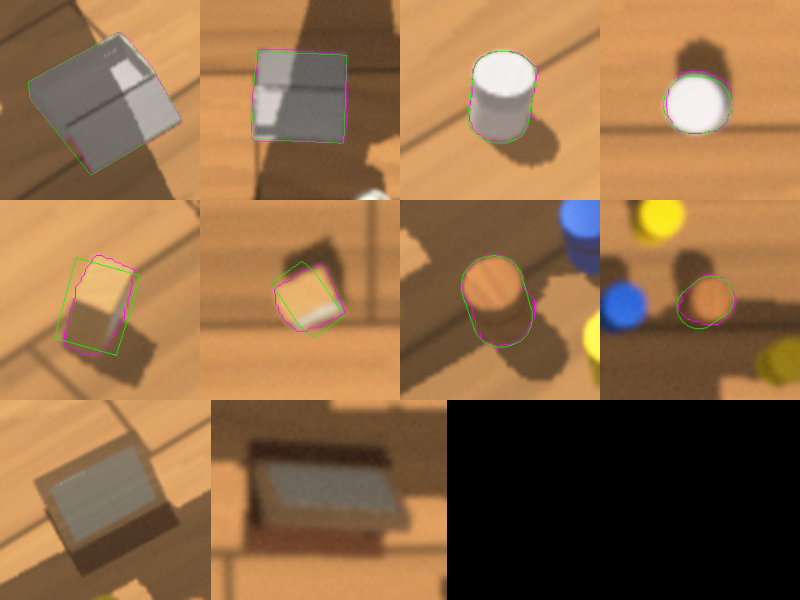

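Tin, jar and needle case fit well. The carton needs fitting by its bright top face, and the mirror by its grey glass.

```bash
python3 - <<'E'
from fit import *
from fit import fit as F_
im={n:cv2.imread(f'pics/{n}0.png') for n in('scene','top')}
th=.5; Rx=np.array([[np.cos(th),0,-np.sin(th)],[0,1,0],[np.sin(th),0,np.cos(th)]])
# carton top
M['ctop']=np.array([[sx*.024,sy*.016,.058] for sx in(-1,1) for sy in(-1,1)])
obs=[];tiles=[]
for n in im:
    c,o=prep(n,im[n],'carton',[.62,.289,.5],30); h=cv2.cvtColor(c,cv2.COLOR_BGR2HSV)
    g=((h[...,2]>215)&(h[...,1]>60)).astype(np.uint8)
    k,l,st,ce=cv2.connectedComponentsWithStats(g); i=min(range(1,k),key=lambda j:np.hypot(*(ce[j]-120))-0.03*st[j,4]); g=(l==i).astype(np.uint8)
    print(n,g.sum()); obs.append((n,c,o,g))
for r in np.arange(-1.5,1.5,.5):
    q,f=F_('ctop',[.62,.289,r],obs); print('ctop',np.round(q,4),round(f,3),[round(cost('ctop',q,[b]),3) for b in obs])
    if r==-1.5 or f<bf: bf,bq=f,q
for n,c,o,g in obs:
    c=c.copy(); cv2.drawContours(c,cv2.findContours(g,0,1)[0],-1,(255,0,255),1); cv2.polylines(c,[hull(n,'ctop',bq,o).astype(int)],True,(0,255,0),1); tiles.append(cv2.resize(c,(400,300)[0:1]*2))
# mirror glass
obs=[]
p0=[at('scene',(187,268),.06)[0]-.0,at('scene',(187,268),.06)[1],0]
print('glass',p0)
for n in im:
    M['gl']=np.array([[0,0,0.]]); c,o=prep(n,im[n],'gl',[p0[0],p0[1],0],35)
    h=cv2.cvtColor(c,cv2.COLOR_BGR2HSV); g=((h[...,1]<85)&(h[...,2]>70)).astype(np.uint8); g=cv2.morphologyEx(g,cv2.MORPH_CLOSE,np.ones((9,9)))
    k,l,st,ce=cv2.connectedComponentsWithStats(g); i=1+np.argmax(st[1:,4]); g=(l==i).astype(np.uint8); print(n,g.sum(),o+ce[i]/4); obs.append((n,c,o,g))
def setg(w,hh): M['gl']=np.array([[.007,sy*w/2,.043+sz*hh/2] for sy in(-1,1) for sz in(-1,1)])@Rx.T+[.022,0,.020]
def fc(v): setg(v[3],v[4]); return cost('gl',v[:3],obs)
best=None
for yw in(-.2,0,.2):
    v0=np.array([p0[0],p0[1],yw,.085,.06]); S=np.vstack([v0,v0+np.diag([.02,.02,.2,.01,.01])])
    r=minimize(fc,v0,method='Nelder-Mead',options=dict(initial_simplex=S,maxiter=1500,xatol=1e-4,fatol=1e-5)); print('rest',np.round(r.x,4),r.fun)
    if best is None or r.fun<best.fun: best=r
v=best.x; setg(v[3],v[4])
R_=box(-.007,.007,.110,.086)@Rx.T+[.022,0,.020]; 
for n,c,o,g in obs:
    c=c.copy(); cv2.polylines(c,[hull(n,'gl',v,o).astype(int)],True,(0,255,0),1)
    M['mi']=R_; cv2.polylines(c,[hull(n,'mi',v,o).astype(int)],True,(255,0,255),1)
    M['b']=box(-.045,.045,.112,.008); cv2.polylines(c,[hull(n,'b',v,o).astype(int)],True,(255,255,0),1); tiles.append(cv2.resize(c,(400,400)))
t=[cv2.resize(x,(300,300)) for x in tiles]; cv2.imwrite('pics/f2.png',np.vstack([np.hstack(t[:2]),np.hstack(t[2:])]))
print('spray',at('top',(492,255),.15),at('scene',(128,325),.15),'blue',at('top',(399,233),.056))
E
```

```text
scene 25165
top 11586
ctop [ 0.6217  0.2871 -1.1232] 2.138 [np.float64(0.873), np.float64(1.265)]Traceback (most recent call last):
  File "<stdin>", line 14, in <module>
  File "fit.py", line 34, in fit
    r=minimize(lambda q:cost(m,q,obs),S[0],method='Nelder-Mead',options=dict(initial_simplex=S,xatol=1e-4,fatol=1e-5))
    res = _minimize_neldermead(fun, x0, args, callback, bounds=bounds,
                               **options)
    fsim[j] = func(sim[j])
              ~~~~^^^^^^^^
    fx = function(np.copy(x), *(wrapper_args + args))
  File "fit.py", line 34, in <lambda>
    r=minimize(lambda q:cost(m,q,obs),S[0],method='Nelder-Mead',options=dict(initial_simplex=S,xatol=1e-4,fatol=1e-5))
                        ~~~~^^^^^^^^^
  File "fit.py", line 28, in cost
    r=np.zeros_like(g); cv2.fillConvexPoly(r,np.round(hull(n,m,p,o)*16).astype(int),1,shift=4); t+=(r!=g).sum()/g.sum()
                                                      ~~~~^^^^^^^^^
  File "fit.py", line 13, in hull
    q=(proj(n,pts(m,p))-o+.5)*F-.5; return cv2.convexHull(q.astype(np.float32))
       ~~~~^^^^^^^^^^^^
  File "h.py", line 17, in proj
    K,k1,p,A=cam(n); X=np.atleast_2d(X)
             ~~~^^^
  File "h.py", line 5, in cam
    m=camera_model(n); return m['K'],m['k1'],np.array(m['position']),R.from_euler('xyz',m['attitude'],degrees=True).as_matrix()
ValueError: time passes only in moves, steps and waits
```

```bash
sed -i 's/^def cam(n):/import functools\n@functools.lru_cache(None)\ndef cam(n):/' h.py; cat > m.py <<'E'
from fit import *
from fit import fit as F_
im={n:cv2.imread(f'pics/{n}0.png') for n in('scene','top')}
th=.5; Rx=np.array([[np.cos(th),0,-np.sin(th)],[0,1,0],[np.sin(th),0,np.cos(th)]])
M['ctop']=np.array([[sx*.024,sy*.016,.058] for sx in(-1,1) for sy in(-1,1)])
obs=[];tiles=[]
for n,sd in(('scene',(431,186)),('top',(221,234))):
    c,o=prep(n,im[n],'carton',[.62,.289,.5],30); c2=cv2.GaussianBlur(c,(5,5),0)
    s=tuple(int(v) for v in (np.array(sd)-o)*4); ref=c2[s[1]-4:s[1]+5,s[0]-4:s[0]+5].reshape(-1,3).mean(0)
    g=(np.abs(c2-ref).max(2)<22).astype(np.uint8); g=cv2.morphologyEx(g,cv2.MORPH_OPEN,np.ones((9,9)))
    k,l,st,ce=cv2.connectedComponentsWithStats(g); g=(l==l[s[1],s[0]]).astype(np.uint8)
    print(n,s,ref,g.sum()); obs.append((n,c,o,g))
bf=9
for r in np.arange(-1.5,1.5,.5):
    q,f=F_('ctop',[.62,.289,r],obs)
    if f<bf: bf,bq=f,q
print('ctop',np.round(bq,4),round(bf,3),[round(cost('ctop',bq,[b]),3) for b in obs])
for n,c,o,g in obs:
    c=c.copy(); cv2.drawContours(c,cv2.findContours(g,0,1)[0],-1,(255,0,255),1); cv2.polylines(c,[hull(n,'ctop',bq,o).astype(int)],True,(0,255,0),1); tiles.append(c)
obs=[]
p0=at('scene',(187,268),.06); print('glass',p0)
for n in im:
    M['gl']=np.array([[0,0,0.06]]); c,o=prep(n,im[n],'gl',[p0[0],p0[1],0],35)
    h=cv2.cvtColor(cv2.GaussianBlur(c,(5,5),0),cv2.COLOR_BGR2HSV); g=((h[...,1]<85)&(h[...,2]>70)).astype(np.uint8); g=cv2.morphologyEx(g,cv2.MORPH_CLOSE,np.ones((9,9)))
    k,l,st,ce=cv2.connectedComponentsWithStats(g); i=1+np.argmax(st[1:,4]); g=(l==i).astype(np.uint8); print(n,g.sum(),o+ce[i]/4); obs.append((n,c,o,g))
def setg(w,hh): M['gl']=np.array([[.007,sy*w/2,.043+sz*hh/2] for sy in(-1,1) for sz in(-1,1)])@Rx.T+[.022,0,.020]
def fc(v): setg(v[3],v[4]); return cost('gl',v[:3],obs)
best=None
for yw in(-.2,0,.2):
    v0=np.array([p0[0],p0[1],yw,.085,.06]); S=np.vstack([v0,v0+np.diag([.02,.02,.2,.01,.01])])
    r=minimize(fc,v0,method='Nelder-Mead',options=dict(initial_simplex=S,maxiter=1000,xatol=1e-4,fatol=1e-5))
    if best is None or r.fun<best.fun: best=r
v=best.x; setg(v[3],v[4]); print('rest',np.round(v,4),best.fun,[round(cost('gl',v[:3],[b]),3) for b in obs])
for n,c,o,g in obs:
    c=c.copy(); cv2.drawContours(c,cv2.findContours(g,0,1)[0],-1,(0,0,255),1); cv2.polylines(c,[hull(n,'gl',v,o).astype(int)],True,(0,255,0),1)
    M['mi']=box(-.007,.007,.110,.086)@Rx.T+[.022,0,.020]; cv2.polylines(c,[hull(n,'mi',v,o).astype(int)],True,(255,0,255),1)
    M['b']=box(-.045,.045,.112,.008); cv2.polylines(c,[hull(n,'b',v,o).astype(int)],True,(255,255,0),1); tiles.append(c)
t=[cv2.resize(x,(300,300)) for x in tiles]; cv2.imwrite('pics/f2.png',np.vstack([np.hstack(t[:2]),np.hstack(t[2:])]))
print('spray',at('top',(492,255),.15),at('scene',(128,325),.15),'blue',at('top',(399,233),.056),'mug',at('top',(347,312),.062))
E
timeout 300 python3 m.py
```

```text
scene (136, 92) [119.60493827 189.37037037 235.79012346] 3066
top (124, 104) [108.27160494 177.27160494 230.44444444] 2530
ctop [ 0.6237  0.285  -1.1839] 0.334 [np.float64(0.095), np.float64(0.239)]
glass [ 0.46628879 -0.29748065  0.06      ]
scene 17778 [186.41073237 267.15043874]
top 5556 [428.05291577 288.9761969 ]
rest [ 0.4575 -0.2973 -0.0806  0.089   0.0682] 0.09295457510884786 [np.float64(0.048), np.float64(0.045)]
spray [ 0.54725737 -0.45617643  0.15      ] [ 0.56133598 -0.46388451  0.15      ] blue [ 0.62349244 -0.22381422  0.056     ] mug [ 0.40449705 -0.07114558  0.062     ]
```

View pics/f2.png

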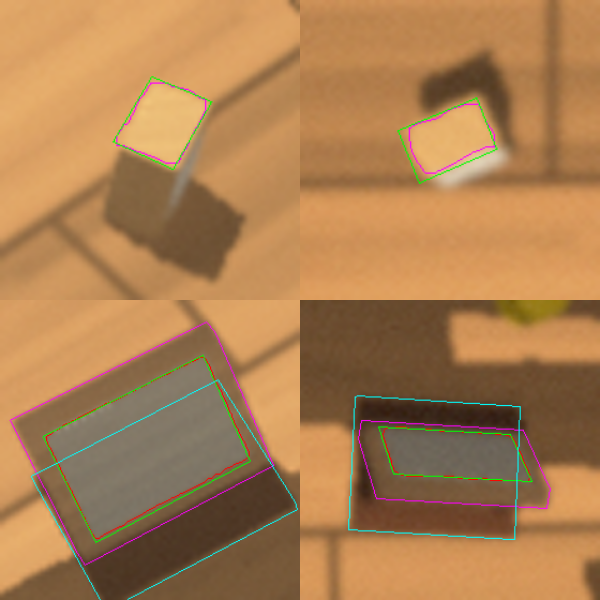

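All the estimates are usable:
- **Tin:** (.542, .030), yaw -3.4°
- **Jar:** (.437, .273)
- **Carton:** (.6237, .285), x-axis at -67.8°
- **Needle case:** (.625, -.295)
- **Rest:** (.4575, -.297), yaw -4.6°

The magenta and cyan wireframes lie on the picture's mirror and rest edges.

```bash
cat > go.py <<'E'
# usage: go.py "x y z yaw tilt" ...   (tilt about tool x, rad); 't:x y z' coordinates in tin frame (z world)
import sys; from h import *
TX,TY,TA=map(float,open('tin.txt').read().split())
s=get_state(); p=np.array(s['tool_pos']); A=R.from_euler('xyz',s['eef_rot'],degrees=True)
c,si=np.cos(TA),np.sin(TA)
d=p[:2]-[TX,TY]
print('t',round(s['time'],2),'p',np.round(p,4),'rot',np.round(s['eef_rot'],1),'tin',np.round([c*d[0]+si*d[1],c*d[1]-si*d[0]],4),'F',np.round(s['wrist_force'],1),'w',round(s['grip_width'],4),round(s['gripper_force'],1))
for a in sys.argv[1:]:
    t=a.startswith('t:'); v=[float(x) for x in a.replace('t:','').split()]
    if t: v[0],v[1]=TX+c*v[0]-si*v[1],TY+si*v[0]+c*v[1]
    B=R.from_euler('xyz',[180,0,v[3]],degrees=True)*R.from_rotvec([v[4] if len(v)>4 else 0,0,0])
    print(a,'->',np.round((A.inv()*B).as_rotvec(),3),np.round(A.inv().apply(np.array(v[:3])-p)*100,2))
E
echo .5421 .0297 -.0589 > tin.txt
python3 go.py ".625 -.295 .20 45" ".625 -.295 .1 45" ".625 -.295 .033 45"
```

```text
t 0.1 p [ 0.164  -0.5245  0.2179] rot [-179.9   -0.    17.3] tin [-0.3448 -0.5755] F [ 0.7  0.2 -0.3] w 0.093 0.0
.625 -.295 .20 45 -> [-0.001 -0.001 -0.483] [50.85 -8.16  1.82]
.625 -.295 .1 45 -> [-0.001 -0.001 -0.483] [50.84 -8.14 11.82]
.625 -.295 .033 45 -> [-0.001 -0.001 -0.483] [50.84 -8.13 18.52]
```

Call:
apply_moves --targets '[0,0,-0.483,50.85,-8.15,1.8,-0.3,0,0,-0.483,50.85,-8.15,1.8,-0.3,0,0,-0.483,50.85,-8.15,1.8,-0.3,0,0,-0.483,50.85,-8.15,1.8,-0.3,0,0,-0.483,50.85,-8.15,1.8,-0.3,0,0,-0.483,50.85,-8.15,1.8,-0.3,0,0,-0.483,50.85,-8.15,1.8,-0.3,0,0,-0.483,50.85,-8.15,1.8,-0.3,0,0,-0.483,50.85,-8.15,1.8,-0.3,0,0,-0.483,50.85,-8.15,1.8,-0.3]' --squeeze 25

```text
time: 1.1
tool_pos: [0.6129, -0.301, 0.2006]
eef_rot: [-180.0, 0.0, 45.0]
wrist_force: [0.6, -0.8, -0.5]
grip_width: 0.0607
gripper_force: 0.0
```

```bash
python3 go.py ".625 -.295 .1 45" ".625 -.295 .033 45"
```

```text
t 1.1 p [ 0.6129 -0.301   0.2006] rot [-180.    0.   45.] tin [ 0.0901 -0.3259] F [ 0.6 -0.8 -0.5] w 0.0607 0.0
.625 -.295 .1 45 -> [-0.001  0.     0.001] [ 1.28  0.44 10.06]
.625 -.295 .033 45 -> [-0.001  0.     0.001] [ 1.28  0.45 16.76]
```

Call:
apply_moves --targets '[0,0,0,1.3,0.45,2,-0.3,0,0,0,1.3,0.45,5,-0.3,0,0,0,1.3,0.45,8,-0.3,0,0,0,1.3,0.45,10,-0.3,0,0,0,1.3,0.45,12,-0.3,0,0,0,1.3,0.45,14,-0.3,0,0,0,1.3,0.45,15.5,-0.3,0,0,0,1.3,0.45,16.75,-0.3,0,0,0,1.3,0.45,16.75,-0.3,0,0,0,1.3,0.45,16.75,-0.3]'

```text
time: 2.1
tool_pos: [0.624, -0.2965, 0.0339]
eef_rot: [180.0, -0.0, 45.0]
wrist_force: [0.3, 0.5, 0.3]
grip_width: 0.0603
gripper_force: 0.0
```

Call:
apply_moves --targets '[0,0,0,0,0,0,1,0,0,0,0,0,0,1,0,0,0,0,0,0,1,0,0,0,0,0,0,1,0,0,0,0,0,0,1,0,0,0,0,0,0,1,0,0,0,0,0,-2,1,0,0,0,0,0,-5,1,0,0,0,0,0,-8,1,0,0,0,0,0,-8,1]'

```text
time: 3.1
tool_pos: [0.6262, -0.2979, 0.1185]
eef_rot: [179.5, -0.1, 45.0]
wrist_force: [1.4, 0.1, 0.0]
grip_width: 0.0374
gripper_force: 25.0
```

```bash
python3 go.py "t:-.011 -.0425 .115 86.6" "t:-.011 -.0425 .05 86.6"
```

```text
t 3.1 p [ 0.6262 -0.2979  0.1185] rot [ 1.795e+02 -1.000e-01  4.500e+01] tin [ 0.1032 -0.3221] F [1.4 0.1 0. ] w 0.0374 25.0
t:-.011 -.0425 .115 86.6 -> [ 0.008  0.001 -0.726] [ 13.33 -27.1    0.15]
t:-.011 -.0425 .05 86.6 -> [ 0.008  0.001 -0.726] [ 13.32 -27.16   6.65]
```

Call:
apply_moves --targets '[0,0,-0.1,1.9,-3.9,0,1,0,0,-0.24,4.4,-9,0,1,0,0,-0.38,6.9,-14,0,1,0,0,-0.51,9.4,-19,0,1,0,0,-0.63,11.6,-23.5,0,1,0,0,-0.726,13,-26.5,0,1,0,0,-0.726,13.3,-27.1,0,1,0,0,-0.726,13.3,-27.1,0,1,0,0,-0.726,13.3,-27.1,0,1,0,0,-0.726,13.3,-27.1,0,1]'

```text
time: 4.1
tool_pos: [0.5268, -0.0122, 0.1134]
eef_rot: [180.0, 0.0, 86.5]
wrist_force: [-0.6, -0.6, -0.7]
grip_width: 0.0375
gripper_force: 25.0
```

```bash
python3 go.py "t:-.011 -.0425 .05 86.6" "t:-.021 -.0425 .05 86.6"; python3 -c "
from h import *
t=save('top','a.png');s=save('scene','b.png')
c=lambda im,x,y:cv2.resize(im[y:y+70,x:x+70],(400,400),interpolation=2)
q=proj('scene',[[.542,.03,.03]])[0].astype(int)-35
cv2.imwrite('pics/n1.png',np.hstack([c(t,276,220),c(s,*q)]))"
```

```text
t 4.1 p [ 0.5268 -0.0122  0.1134] rot [180.    0.   86.5] tin [-0.0128 -0.0427] F [-0.6 -0.6 -0.7] w 0.0375 25.0
t:-.011 -.0425 .05 86.6 -> [ 0.     0.    -0.002] [0.03 0.18 6.34]
t:-.021 -.0425 .05 86.6 -> [ 0.     0.    -0.002] [ 0.02 -0.82  6.34]
```

View pics/n1.png

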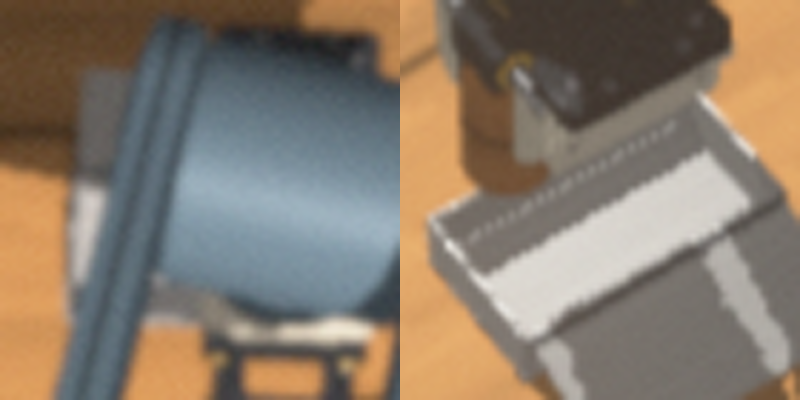

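The needle case hangs upright in the fingers over the tin's near -x/-y corner. I lower it in, then touch the -x wall to calibrate.

Call:
apply_moves --targets '[0,0,0,0,0.1,2,1,0,0,0,0,0.1,4,1,0,0,0,0,0.1,5.5,1,0,0,0,0,0.1,6.3,1,0,0,0,0,0.1,6.3,1,0,0,0,0,0.1,6.3,1,0,0,0,0,0.1,6.3,1,0,0,0,0,0.1,6.3,1,0,0,0,0,0.1,6.3,1,0,0,0,0,0.1,6.3,1]'

```text
time: 5.2
tool_pos: [0.5273, -0.0108, 0.051]
eef_rot: [180.0, 0.0, 86.6]
wrist_force: [0.9, -0.1, -0.0]
grip_width: 0.0378
gripper_force: 25.0
```

Call:
apply_moves --targets '[0,0,0,0,-0.1,0,1,0,0,0,0,-0.15,0,1,0,0,0,0,-0.2,0,1,0,0,0,0,-0.25,0,1,0,0,0,0,-0.3,0,1,0,0,0,0,-0.35,0,1,0,0,0,0,-0.4,0,1,0,0,0,0,-0.45,0,1,0,0,0,0,-0.5,0,1,0,0,0,0,-0.5,0,1]'

```text
time: 6.2
tool_pos: [0.525, -0.0109, 0.0514]
eef_rot: [179.7, 0.0, 86.6]
wrist_force: [8.7, -0.0, -5.3]
grip_width: 0.0372
gripper_force: 25.0
```

```bash
python3 go.py
```

```text
t 6.2 p [ 0.525  -0.0109  0.0514] rot [179.7   0.   86.6] tin [-0.0146 -0.0415] F [ 8.7 -0.  -5.3] w 0.0372 25.0
```

Call:
apply_moves --targets '[0,0,0,0,0.4,0,1,0,0,0,0,0.4,0,1,0,0,0,-0.1,0.4,0,1,0,0,0,-0.2,0.4,0,1,0,0,0,-0.25,0.4,0,1,0,0,0,-0.3,0.4,0,1,0,0,0,-0.35,0.4,0,1,0,0,0,-0.4,0.4,0,1,0,0,0,-0.45,0.4,0,1,0,0,0,-0.45,0.4,0,1]'

```text
time: 7.2
tool_pos: [0.5258, -0.0153, 0.0507]
eef_rot: [-180.0, 0.0, 86.6]
wrist_force: [0.3, -0.6, -1.0]
grip_width: 0.0376
gripper_force: 25.0
```

```bash
python3 go.py "t:-.0125 -.043 .0515 86.6" "t:-.0125 -.043 .034 86.6"
```

```text
t 7.2 p [ 0.5258 -0.0153  0.0507] rot [-180.     0.    86.6] tin [-0.0137 -0.0459] F [ 0.3 -0.6 -1. ] w 0.0376 25.0
t:-.0125 -.043 .0515 86.6 -> [-0.  0.  0.] [ 0.29  0.12 -0.08]
t:-.0125 -.043 .034 86.6 -> [-0.  0.  0.] [0.29 0.12 1.67]
```

Call:
apply_moves --targets '[0,0,0,-0.05,0.1,0,1,0,0,0,-0.1,0.1,0,1,0,0,0,-0.15,0.1,0,1,0,0,0,-0.2,0.1,0,1,0,0,0,-0.25,0.1,0,1,0,0,0,-0.3,0.1,0,1,0,0,0,-0.35,0.1,0,1,0,0,0,-0.4,0.1,0,1,0,0,0,-0.4,0.1,0,1,0,0,0,-0.4,0.1,0,1]'

```text
time: 8.2
tool_pos: [0.5268, -0.0178, 0.0511]
eef_rot: [180.0, -0.1, 86.6]
wrist_force: [1.3, 7.7, 2.8]
grip_width: 0.0375
gripper_force: 25.0
```

Contact on both walls. I back off about 1 mm and lower.

Call:
apply_moves --targets '[0,0,0,0.15,0.05,0,1,0,0,0,0.15,0.05,0,1,0,0,0,0.15,0.05,0.5,1,0,0,0,0.15,0.05,0.9,1,0,0,0,0.15,0.05,1.2,1,0,0,0,0.15,0.05,1.4,1,0,0,0,0.15,0.05,1.5,1,0,0,0,0.15,0.05,1.6,1,0,0,0,0.15,0.05,1.7,1,0,0,0,0.15,0.05,1.7,1]'

```text
time: 9.2
tool_pos: [0.5276, -0.0171, 0.0361]
eef_rot: [179.9, -0.0, 86.6]
wrist_force: [-6.2, 8.3, 25.5]
grip_width: 0.037
gripper_force: 25.1
```

```bash
python3 go.py "t:-.0125 -.043 .034 86.6"
```

```text
t 9.2 p [ 0.5276 -0.0171  0.0361] rot [179.9  -0.   86.6] tin [-0.0117 -0.0475] F [-6.2  8.3 25.5] w 0.037 25.1
t:-.0125 -.043 .034 86.6 -> [ 0.002 -0.001  0.   ] [ 0.45 -0.08  0.21]
```

Call:
apply_moves --targets '[0,0,0,0,0,-0.1,1,0,0,0,0,0,-0.1,1,0,0,0,0,0,-0.1,-0.2,0,0,0,0,0,-0.1,-0.2,0,0,0,0,0,-0.1,-0.2,0,0,0,0,0,-2,-0.2,0,0,0,0,0,-5,-0.2,0,0,0,0,0,-8,-0.2,0,0,0,0,0,-10,-0.2,0,0,0,0,0,-10,-0.2]'

```text
time: 10.2
tool_pos: [0.5292, -0.0187, 0.1363]
eef_rot: [179.7, 0.1, 86.6]
wrist_force: [0.9, 0.2, -0.2]
grip_width: 0.0561
gripper_force: 0.0
```

```bash
python3 go.py ".6237 .285 .13 22.2" ".6237 .285 .034 22.2"
```

```text
t 10.2 p [ 0.5292 -0.0187  0.1363] rot [1.797e+02 1.000e-01 8.660e+01] tin [-0.01   -0.0491] F [ 0.9  0.2 -0.2] w 0.0561 0.0
.6237 .285 .13 22.2 -> [ 0.006 -0.002  1.124] [30.88  7.63  0.62]
.6237 .285 .034 22.2 -> [ 0.006 -0.002  1.124] [30.89  7.58 10.22]
```

Call:
apply_moves --targets '[0,0,0.14,4,1,0,-0.5,0,0,0.28,8,2,0,-0.5,0,0,0.42,12,3,0.3,-0.5,0,0,0.56,16,4,0.6,-0.5,0,0,0.7,20,5,0.6,-0.5,0,0,0.84,24,6,0.6,-0.5,0,0,0.98,28,7,0.6,-0.5,0,0,1.124,30.9,7.6,0.6,-0.5,0,0,1.124,30.9,7.6,0.6,-0.5,0,0,1.124,30.9,7.6,0.6,-0.5]'

```text
time: 11.2
tool_pos: [0.6203, 0.2861, 0.1253]
eef_rot: [180.0, 0.2, 22.4]
wrist_force: [-0.5, 0.1, -0.5]
grip_width: 0.0696
gripper_force: 0.0
```

```bash
python3 go.py ".6237 .285 .1 22.2"  ".6237 .285 .034 22.2"; python3 -c "
from h import *
t=save('top','a2.png');s=save('scene','b2.png')
c=lambda im,x,y:cv2.resize(im[y:y+70,x:x+70],(400,400),interpolation=2)
q=proj('scene',[[.542,.03,.03]])[0].astype(int)-35
r=proj('scene',[[.624,.285,.05]])[0].astype(int)-35
cv2.imwrite('pics/n2.png',np.hstack([c(s,*r),c(s,*q)]))"
```

```text
t 11.2 p [0.6203 0.2861 0.1253] rot [180.    0.2  22.4] tin [0.063  0.2606] F [-0.5  0.1 -0.5] w 0.0696 0.0
.6237 .285 .1 22.2 -> [0.    0.003 0.004] [0.28 0.23 2.53]
.6237 .285 .034 22.2 -> [0.    0.003 0.004] [0.3  0.23 9.13]
```

View pics/n2.png

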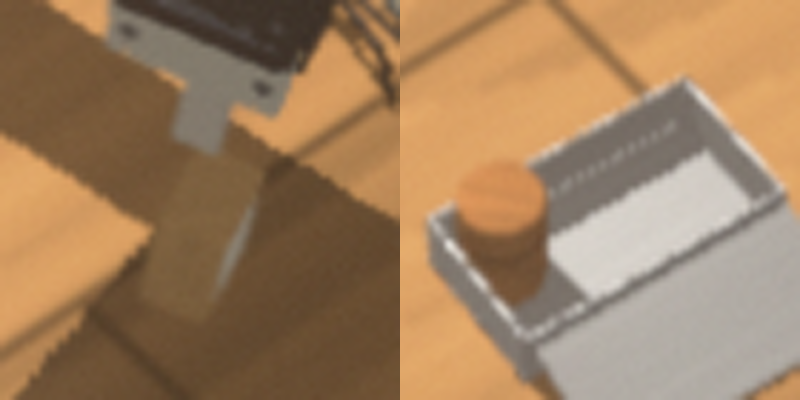

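The needle case stands upright in the tin's -x/-y corner: its top is at crop (502,200), and the rim corners are at (430,218), (685,80), (783,190) and (530,335). I compute from these.

```bash
python3 -c "
from h import *
q=proj('scene',[[.542,.03,.03]])[0].astype(int)-35
f=lambda x,y,z:at('scene',(np.array([x-400,y])+.5)/400*70+q-.5,z)
C=np.array([f(*v,.032)[:2] for v in[(430,218),(685,80),(783,190),(530,335)]]);print(C,C.mean(0))
n=f(502,200,.058)[:2]
for c in (C.mean(0),[.5421,.0297]):
  d=n-c;t=-.0589;print('needle tin',np.cos(t)*d[0]+np.sin(t)*d[1],np.cos(t)*d[1]-np.sin(t)*d[0])"
```

```text
[[ 0.50333415 -0.0326478 ]
 [ 0.5116649   0.09564023]
 [ 0.58055157  0.09212038]
 [ 0.57339928 -0.03454244]] [0.54223747 0.03014259]
needle tin -0.01107406207969079 -0.04537506258567633
needle tin -0.010962881768480601 -0.04492514551596447
```

Call:
apply_moves --targets '[0,0,0,0.3,0.23,1,-0.5,0,0,0,0.3,0.23,3,-0.5,0,0,0,0.3,0.23,5,-0.5,0,0,0,0.3,0.23,7,-0.5,0,0,0,0.3,0.23,8.5,-0.5,0,0,0,0.3,0.23,9.1,-0.5,0,0,0,0.3,0.23,9.1,-0.5,0,0,0,0.3,0.23,9.1,1,0,0,0,0.3,0.23,9.1,1,0,0,0,0.3,0.23,9.1,1]'

```text
time: 12.3
tool_pos: [0.6255, 0.2854, 0.0378]
eef_rot: [180.0, -0.1, 22.2]
wrist_force: [-0.3, -0.9, 0.1]
grip_width: 0.0501
gripper_force: 0.2
```

```bash
python3 go.py
```

```text
t 12.3 p [0.6255 0.2854 0.0378] rot [ 1.80e+02 -1.00e-01  2.22e+01] tin [0.0682 0.2602] F [-0.3 -0.9  0.1] w 0.0501 0.2
```

Call:
apply_moves --targets '[0,0,0,0,0,0,1,0,0,0,0,0,0,1,0,0,0,0,0,0,1,0,0,0,0,0,-1,1,0,0,0,0,0,-4,1,0,0,0,0,0,-7,1,0,0,0,0,0,-9,1,0,0,0,0,0,-9,1,0,0,0,0,0,-9,1,0,0,0,0,0,-9,1]'

```text
time: 13.3
tool_pos: [0.6237, 0.2849, 0.1247]
eef_rot: [-180.0, 0.2, 22.2]
wrist_force: [-0.5, -0.4, -0.5]
grip_width: 0.0484
gripper_force: 24.9
```

```bash
python3 go.py "t:-.008 -.005 .128 86.6"
```

```text
t 13.3 p [0.6237 0.2849 0.1247] rot [-180.     0.2   22.2] tin [0.0664 0.2596] F [-0.5 -0.4 -0.5] w 0.0484 24.9
t:-.008 -.005 .128 86.6 -> [-0.002  0.003 -1.124] [-18.14  20.65  -0.28]
```

Call:
apply_moves --targets '[0,0,-0.14,-2.3,2.6,0,1,0,0,-0.28,-4.6,5.2,0,1,0,0,-0.42,-6.9,7.8,0,1,0,0,-0.56,-9.2,10.4,0,1,0,0,-0.7,-11.5,13,0,1,0,0,-0.84,-13.8,15.6,0,1,0,0,-0.98,-16,18.2,0,1,0,0,-1.124,-18.2,20.7,0,1,0,0,-1.124,-18.2,20.7,0,1,0,0,-1.124,-18.2,20.7,0,1]'

```text
time: 14.3
tool_pos: [0.534, 0.0244, 0.1256]
eef_rot: [-179.9, -0.0, 86.4]
wrist_force: [0.6, -0.7, 0.4]
grip_width: 0.0477
gripper_force: 24.9
```

```bash
python3 go.py "t:-.008 -.006 .128 86.6" "t:-.008 -.006 .04 86.6"; python3 -c "
from h import *
s=save('scene','b3.png')
c=lambda im,x,y:cv2.resize(im[y:y+80,x:x+80],(560,560),interpolation=2)
q=proj('scene',[[.542,.03,.05]])[0].astype(int)-40
cv2.imwrite('pics/n3.png',c(s,*q))"
```

```text
t 14.3 p [0.534  0.0244 0.1256] rot [-179.9   -0.    86.4] tin [-0.0078 -0.0058] F [ 0.6 -0.7  0.4] w 0.0477 24.9
t:-.008 -.006 .128 86.6 -> [-0.002 -0.001 -0.004] [-0.02 -0.02 -0.24]
t:-.008 -.006 .04 86.6 -> [-0.002 -0.001 -0.004] [-0.03 -0.    8.56]
```

View pics/n3.png

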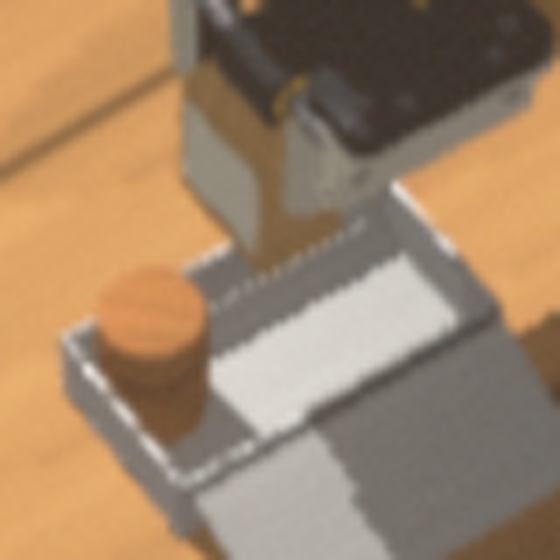

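The carton hangs parallel to the tin over the middle; its +x/-y bottom corner is at crop (257,257).

```bash
python3 -c "
from h import *
q=proj('scene',[[.542,.03,.05]])[0].astype(int)-40
for px in((257,257),(184,190)):
  d=at('scene',(np.array(px)+.5)/7+q-.5,.0875)[:2]-[.5422,.030];t=-.0589;print(np.cos(t)*d[0]+np.sin(t)*d[1],np.cos(t)*d[1]-np.sin(t)*d[0])"
```

```text
0.005748819322299367 -0.01601744717633332
-0.02968360624167141 -0.020504677751794896
```

Call:
apply_moves --targets '[0,0,0,0,0,1.5,1,0,0,0,0,0,3,1,0,0,0,0,0,4,1,0,0,0,0,0,5,1,0,0,0,0,0,5.2,1,0,0,0,0,0,5.2,1,0,0,0,0,0,5.2,1,0,0,0,0,0,5.2,1,0,0,0,0,0,5.2,1,0,0,0,0,0,5.2,1]'

```text
time: 15.35
tool_pos: [0.5349, 0.0246, 0.0751]
eef_rot: [180.0, 0.0, 86.6]
wrist_force: [-0.7, -0.1, -1.2]
grip_width: 0.0478
gripper_force: 24.9
```

Call:
apply_moves --targets '[0,0,0,0,0,1,1,0,0,0,0,0,2,1,0,0,0,0,0,2.4,1,0,0,0,-0.1,0,2.4,1,0,0,0,-0.2,0,2.4,1,0,0,0,-0.25,0,2.4,1,0,0,0,-0.3,0,2.4,1,0,0,0,-0.35,0,2.4,1,0,0,0,-0.4,0,2.4,1,0,0,0,-0.4,0,2.4,1]'

```text
time: 16.35
tool_pos: [0.5345, 0.0207, 0.0508]
eef_rot: [180.0, 0.0, 86.6]
wrist_force: [-0.8, 0.3, -1.4]
grip_width: 0.0482
gripper_force: 24.9
```

```bash
python3 go.py  "t:-.008 -.0092 .04 86.6"
```

```text
t 16.35 p [0.5345 0.0207 0.0508] rot [180.    0.   86.6] tin [-0.007  -0.0095] F [-0.8  0.3 -1.4] w 0.0482 24.9
t:-.008 -.0092 .04 86.6 -> [0. 0. 0.] [ 0.03 -0.1   1.08]
```

Call:
apply_moves --targets '[0,0,0,0,-0.1,0.3,1,0,0,0,0,-0.1,0.6,1,0,0,0,0,-0.1,0.8,1,0,0,0,0,-0.1,0.9,1,0,0,0,0,-0.1,1.0,1,0,0,0,0,-0.1,1.1,1,0,0,0,0,-0.1,1.2,1,0,0,0,0,-0.1,1.2,1,0,0,0,0,-0.1,1.2,1,0,0,0,0,-0.1,1.2,1]'

```text
time: 17.35
tool_pos: [0.5335, 0.0207, 0.0397]
eef_rot: [180.0, 0.0, 86.6]
wrist_force: [-2.7, 0.7, 6.8]
grip_width: 0.0475
gripper_force: 24.9
```

```bash
python3 go.py
```

```text
t 17.35 p [0.5335 0.0207 0.0397] rot [180.    0.   86.6] tin [-0.0081 -0.0095] F [-2.7  0.7  6.8] w 0.0475 24.9
```

Call:
apply_moves --targets '[0,0,0,0,0,0,-0.3,0,0,0,0,0,0,-0.3,0,0,0,0,0,0,-0.3,0,0,0,0,0,-0.5,-0.3,0,0,0,0,0,-2.5,-0.3,0,0,0,0,0,-5,-0.3,0,0,0,0,0,-8,-0.4,0,0,0,0,0,-10,-0.5,0,0,0,0,0,-10,-0.5,0,0,0,0,0,-10,-0.5]'

```text
time: 18.35
tool_pos: [0.5335, 0.0208, 0.1387]
eef_rot: [180.0, 0.0, 86.6]
wrist_force: [-0.2, -0.3, -1.4]
grip_width: 0.0693
gripper_force: 0.0
```

```bash
python3 go.py ".437 .2725 .13 86.6"
```

```text
t 18.35 p [0.5335 0.0208 0.1387] rot [180.    0.   86.6] tin [-0.0081 -0.0094] F [-0.2 -0.3 -1.4] w 0.0693 0.0
.437 .2725 .13 86.6 -> [0.001 0.    0.   ] [ 24.56 -11.11   0.86]
```

Call:
apply_moves --targets '[0,0,0,4,-1.8,0,-0.5,0,0,0,8,-3.6,0,-0.5,0,0,0,12,-5.4,0.4,-0.5,0,0,0,16,-7.2,0.8,-0.5,0,0,0,20,-9,0.8,-0.5,0,0,0,23.5,-10.6,0.8,-0.5,0,0,0,24.6,-11.1,0.8,-0.5,0,0,0,24.6,-11.1,0.8,-0.5,0,0,0,24.6,-11.1,0.8,-0.5,0,0,0,24.6,-11.1,0.8,-0.5]'

```text
time: 19.35
tool_pos: [0.4377, 0.2715, 0.1303]
eef_rot: [-180.0, 0.0, 86.5]
wrist_force: [-0.5, 0.5, -0.1]
grip_width: 0.0695
gripper_force: 0.0
```

```bash
python3 go.py ".437 .2725 .034 86.6"; python3 -c "
from h import *
s=save('scene','b4.png')
c=lambda im,x,y:cv2.resize(im[y:y+70,x:x+70],(400,400),interpolation=2)
q=proj('scene',[[.542,.03,.03]])[0].astype(int)-35
r=proj('scene',[[.437,.2725,.05]])[0].astype(int)-35
cv2.imwrite('pics/n4.png',np.hstack([c(s,*r),c(s,*q)]))"
```

```text
t 19.35 p [0.4377 0.2715 0.1303] rot [-180.     0.    86.5] tin [-0.1184  0.2352] F [-0.5  0.5 -0.1] w 0.0695 0.0
.437 .2725 .034 86.6 -> [-0.     0.001 -0.001] [ 0.1  -0.07  9.63]
```

View pics/n4.png

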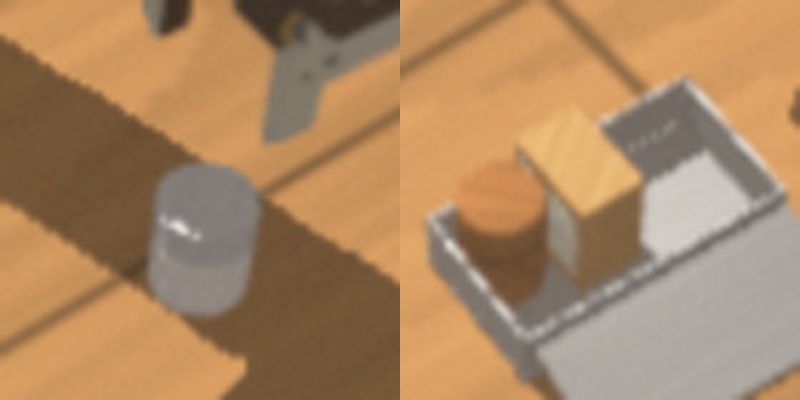

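The carton is upright and aligned, with top corners at crop (516,148), (575,108), (642,178) and (583,217). The jar is below the open fingers. I compute the jar slot.

```bash
python3 -c "
from h import *
q=proj('scene',[[.542,.03,.03]])[0].astype(int)-35
t=-.0589
for v in[(516,148),(575,108),(642,178),(583,217)]:
  d=at('scene',(np.array([v[0]-400,v[1]])+.5)/400*70+q-.5,.060)[:2]-[.5422,.030];print(np.cos(t)*d[0]+np.sin(t)*d[1],np.cos(t)*d[1]-np.sin(t)*d[0])"
```

```text
-0.02810014082953543 -0.026963497368211513
-0.031383566559044236 0.004416651621211377
0.012648847129993058 0.006980361563742175
0.015083451390187852 -0.0236815354905176
```

Call:
apply_moves --targets '[0,0,0,0.1,-0.05,1.5,-0.5,0,0,0,0.1,-0.05,3.5,-0.5,0,0,0,0.1,-0.05,5.5,-0.5,0,0,0,0.1,-0.05,7.5,-0.5,0,0,0,0.1,-0.05,9,-0.5,0,0,0,0.1,-0.05,9.65,-0.5,0,0,0,0.1,-0.05,9.65,-0.5,0,0,0,0.1,-0.05,9.65,1,0,0,0,0.1,-0.05,9.65,1,0,0,0,0.1,-0.05,9.65,1]'

```text
time: 20.4
tool_pos: [0.4373, 0.2741, 0.035]
eef_rot: [179.9, -0.0, 86.6]
wrist_force: [-0.4, 0.4, -0.4]
grip_width: 0.0504
gripper_force: 0.0
```

Call:
apply_moves --targets '[0,0,0,0,0,0,1,0,0,0,0,0,0,1,0,0,0,0,0,0,1,0,0,0,0,0,-1,1,0,0,0,0,0,-4,1,0,0,0,0,0,-7,1,0,0,0,0,0,-9,1,0,0,0,0,0,-9,1,0,0,0,0,0,-9,1,0,0,0,0,0,-9,1]' --squeeze 35

```text
time: 21.4
tool_pos: [0.4356, 0.2736, 0.1228]
eef_rot: [-179.9, 0.1, 86.6]
wrist_force: [0.4, 0.2, -1.7]
grip_width: 0.0473
gripper_force: 35.0
```

```bash
python3 go.py "t:-.008 .037 .125 86.6"
```

```text
t 21.4 p [0.4356 0.2736 0.1228] rot [-1.799e+02  1.000e-01  8.660e+01] tin [-0.1207  0.2372] F [ 0.4  0.2 -1.7] w 0.0473 35.0
t:-.008 .037 .125 86.6 -> [-0.003  0.001  0.   ] [-20.02  11.27  -0.23]
```

Call:
apply_moves --targets '[0,0,0,-3.5,2,0,1,0,0,0,-7,4,0,1,0,0,0,-10.5,6,0,1,0,0,0,-14,7.9,0,1,0,0,0,-17,9.6,0,1,0,0,0,-19.3,10.9,0,1,0,0,0,-20.1,11.25,0,1,0,0,0,-20.1,11.25,0,1,0,0,0,-20.1,11.25,0,1,0,0,0,-20.1,11.25,0,1]'

```text
time: 22.4
tool_pos: [0.5363, 0.0679, 0.1238]
eef_rot: [-179.9, -0.0, 86.7]
wrist_force: [-0.5, 0.2, -1.1]
grip_width: 0.0474
gripper_force: 35.0
```

```bash
python3 go.py "t:-.008 .036 .05 86.6"
```

```text
t 22.4 p [0.5363 0.0679 0.1238] rot [-179.9   -0.    86.7] tin [-0.0081  0.0378] F [-0.5  0.2 -1.1] w 0.0474 35.0
t:-.008 .036 .05 86.6 -> [-0.001 -0.     0.002] [-0.18  0.02  7.38]
```

Call:
apply_moves --targets '[0,0,0,-0.15,0,2,1,0,0,0,-0.15,0,4,1,0,0,0,-0.15,0,6,1,0,0,0,-0.15,0,7.2,1,0,0,0,-0.15,0,7.8,1,0,0,0,-0.15,0,8.2,1,0,0,0,-0.15,0,8.5,1,0,0,0,-0.15,0,8.7,1,0,0,0,-0.15,0,8.8,1,0,0,0,-0.15,0,8.8,1]'

```text
time: 23.4
tool_pos: [0.5375, 0.0652, 0.037]
eef_rot: [179.9, -0.0, 86.6]
wrist_force: [-0.4, 0.1, 2.8]
grip_width: 0.0474
gripper_force: 35.0
```

```bash
python3 go.py
```

```text
t 23.4 p [0.5375 0.0652 0.037 ] rot [179.9  -0.   86.6] tin [-0.0067  0.0351] F [-0.4  0.1  2.8] w 0.0474 35.0
```

Call:
apply_moves --targets '[0,0,0,0,-0.1,0,1,0,0,0,0,-0.1,0.1,1,0,0,0,0,-0.1,0.1,-0.3,0,0,0,0,-0.1,0,-0.3,0,0,0,0,-0.1,0,-0.3,0,0,0,0,-0.1,-1.5,-0.3,0,0,0,0,-0.1,-5,-0.2,0,0,0,0,-0.1,-9,0,0,0,0,0,-0.1,-13,0,0,0,0,0,-0.1,-13,0]'

```text
time: 24.4
tool_pos: [0.5396, 0.065, 0.1719]
eef_rot: [179.4, 0.0, 86.6]
wrist_force: [1.1, 0.0, 0.9]
grip_width: 0.0467
gripper_force: 0.0
```

```bash
python3 - <<'E'
from h import *
r=np.array([.4575,-.2973]);y=-.0806
Q=R.from_euler('z',y)
zm=Q.apply([-np.sin(.5),0,np.cos(.5)])
o=np.r_[r,0]+Q.apply([.022,0,.020])
for s in(.061,.14): print(s,np.round(o+s*zm,4))
print(90+np.degrees(y))
E
python3 go.py ".4127 -.2937 .1429 85.4 -.5"
python3 -c "
from h import *
s=save('scene','b5.png')"
```

```text
0.061 [ 0.4503 -0.2967  0.0735]
0.14 [ 0.4125 -0.2937  0.1429]
85.38196017124557
t 24.4 p [0.5396 0.065  0.1719] rot [179.4   0.   86.6] tin [-0.0045  0.0351] F [1.1 0.  0.9] w 0.0467 0.0
.4127 -.2937 .1429 85.4 -.5 -> [-0.489 -0.005  0.021] [-36.55 -10.59   2.79]
```

Call:
apply_moves --targets '[-0.05,0,0,-4,-1.1,0,0,-0.1,0,0,-8,-2.3,0,0,-0.16,0,0,-12,-3.4,0,0,-0.22,0,0,-16,-4.6,0,0,-0.28,0,0,-20,-5.8,0.5,0,-0.34,0,0.02,-24,-7,1,0,-0.4,0,0.02,-28,-8.1,1.5,0,-0.45,-0.005,0.021,-32,-9.3,2,0,-0.489,-0.005,0.021,-35.5,-10.3,2.6,0,-0.489,-0.005,0.021,-36.55,-10.6,2.8,0]'

```text
time: 25.45
tool_pos: [0.406, -0.296, 0.136]
eef_rot: [152.1, -0.1, 85.0]
wrist_force: [-0.1, 1.1, 1.1]
grip_width: 0.0468
gripper_force: 0.0
```

```bash
python3 go.py ".4503 -.2967 .0735 85.4 -.5"; python3 -c "
from h import *
t=save('top','a6.png');s=save('scene','b6.png')
c=lambda im,x,y,w:cv2.resize(im[y:y+w,x:x+w],(400,400),interpolation=2)
q=proj('scene',[[.542,.03,.03]])[0].astype(int)-35
r=proj('scene',[[.43,-.295,.09]])[0].astype(int)-40
cv2.imwrite('pics/n6.png',np.hstack([c(s,*r,80),c(s,*q,70)]))"
```

```text
t 25.45 p [ 0.406 -0.296  0.136] rot [ 1.521e+02 -1.000e-01  8.500e+01] tin [-0.1167 -0.3332] F [-0.1  1.1  1.1] w 0.0468 0.0
.4503 -.2967 .0735 85.4 -.5 -> [-0.012  0.001 -0.007] [0.3  0.97 7.59]
```

View pics/n6.png

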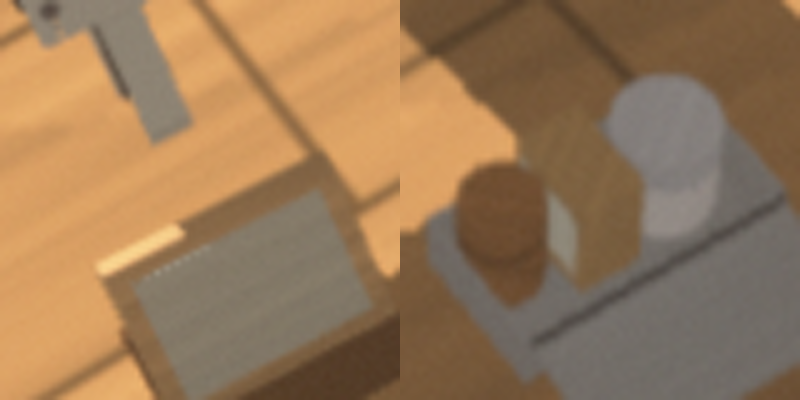

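The row stands as planned, with the jar top at crop (667,128). The gripper is tilted in line with the mirror. I descend and grip.

```bash
python3 -c "
from h import *
q=proj('scene',[[.542,.03,.03]])[0].astype(int)-35
t=-.0589
for v,z in[((667,128),.056),((502,206),.058),((642,178),.06),((583,217),.06)]:
  d=at('scene',(np.array([v[0]-400,v[1]])+.5)/400*70+q-.5,z)[:2]-[.5422,.030];print(np.cos(t)*d[0]+np.sin(t)*d[1],np.cos(t)*d[1]-np.sin(t)*d[0])"; python3 go.py ".4503 -.2967 .0735 85.4 -.5"
```

```text
-0.004364051605276374 0.031733291882979485
-0.008604448394251342 -0.04686398632126272
0.012648847129993058 0.006980361563742175
0.015083451390187852 -0.0236815354905176
t 25.55 p [ 0.4073 -0.2943  0.1366] rot [152.1  -0.2  85.1] tin [-0.1154 -0.3313] F [0.2 0.1 1.1] w 0.0463 0.0
.4503 -.2967 .0735 85.4 -.5 -> [-0.013 -0.001 -0.005] [0.1  0.85 7.59]
```

Call:
apply_moves --targets '[-0.012,0,-0.007,0.3,0.5,0,0,-0.012,0,-0.007,0.3,0.97,0,0,-0.012,0,-0.007,0.3,0.97,1,0,-0.012,0,-0.007,0.3,0.97,2,0,-0.012,0,-0.007,0.3,0.97,3,0,-0.012,0,-0.007,0.3,0.97,4,0,-0.012,0,-0.007,0.3,0.97,4.2,0,-0.012,0,-0.007,0.3,0.97,4.2,0,-0.012,0,-0.007,0.3,0.97,4.2,0,-0.012,0,-0.007,0.3,0.97,4.2,0]'

```text
time: 26.55
tool_pos: [0.4371, -0.293, 0.106]
eef_rot: [151.3, 0.2, 85.7]
wrist_force: [-0.5, 0.4, 1.2]
grip_width: 0.0468
gripper_force: 0.0
```

```bash
python3 go.py ".4503 -.2967 .0735 85.4 -.5"
```

```text
t 26.55 p [ 0.4371 -0.293   0.106 ] rot [151.3   0.2  85.7] tin [-0.0858 -0.3284] F [-0.5  0.4  1.2] w 0.0468 0.0
.4503 -.2967 .0735 85.4 -.5 -> [0.001 0.    0.007] [-0.26 -0.38  3.49]
```

Call:
apply_moves --targets '[0,0,0.005,-0.2,-0.3,0.5,0,0,0,0.005,-0.2,-0.3,1.3,0,0,0,0.005,-0.2,-0.3,2.1,0,0,0,0.005,-0.2,-0.3,2.8,0,0,0,0.005,-0.2,-0.3,3.3,0,0,0,0.005,-0.2,-0.3,3.5,0,0,0,0.005,-0.2,-0.3,3.5,0,0,0,0.005,-0.2,-0.3,3.5,0.2,0,0,0.005,-0.2,-0.3,3.5,0.4,0,0,0.005,-0.2,-0.3,3.5,0.5]'

```text
time: 27.55
tool_pos: [0.4512, -0.2959, 0.0738]
eef_rot: [151.3, 0.1, 85.5]
wrist_force: [0.8, 0.0, 0.0]
grip_width: 0.0267
gripper_force: 0.0
```

```bash
python3 go.py ".4503 -.2967 .0735 85.4 -.5"
```

```text
t 27.55 p [ 0.4512 -0.2959  0.0738] rot [1.513e+02 1.000e-01 8.550e+01] tin [-0.0716 -0.3304] F [0.8 0.  0. ] w 0.0267 0.0
.4503 -.2967 .0735 85.4 -.5 -> [0.001 0.    0.002] [-0.08 -0.08 -0.01]
```

Close on the mirror at 45 N, then check.

Call:
apply_moves --targets '[0,0,0,0,0,0,0.7,0,0,0,0,0,0,1,0,0,0,0,0,0,1,0,0,0,0,0,0,1,0,0,0,0,0,0,1,0,0,0,0,0,0,1,0,0,0,0,0,0,1,0,0,0,0,0,0,1,0,0,0,0,0,0,1,0,0,0,0,0,0,1]' --squeeze 45

```text
time: 28.55
tool_pos: [0.4511, -0.2958, 0.0736]
eef_rot: [151.3, 0.0, 85.5]
wrist_force: [-4.2, 0.8, 2.7]
grip_width: 0.0132
gripper_force: 45.0
```

Call:
apply_moves --targets '[0,0,0,0,0,-0.5,1,0,0,0,0,0,-1.5,1,0,0,0,0,0,-3,1,0,0,0,0,0,-5,1,0,0,0,0,0,-7,1,0,0,0,0,0,-9,1,0,0,0,0,0,-11,1,0,0,0,0,0,-12,1,0,0,0,0,0,-12,1,0,0,0,0,0,-12,1]'

```text
time: 29.55
tool_pos: [0.3936, -0.2912, 0.1786]
eef_rot: [151.3, 0.0, 85.5]
wrist_force: [-0.1, -0.1, -1.7]
grip_width: 0.0136
gripper_force: 45.0
```

```bash
python3 go.py "t:.028 .0 .16 86.6" "t:.028 0 .12 86.6"
```

```text
t 29.55 p [ 0.3936 -0.2912  0.1786] rot [151.3   0.   85.5] tin [-0.1294 -0.3291] F [-0.1 -0.1 -1.7] w 0.0136 45.0
t:.028 .0 .16 86.6 -> [ 0.501  0.006 -0.019] [33.22 12.34  8.85]
t:.028 0 .12 86.6 -> [ 0.501  0.006 -0.019] [33.22 10.42 12.36]
```

Call:
apply_moves --targets '[0.06,0,0,3.5,1.3,0.5,1,0.12,0,0,7,2.6,1.5,1,0.18,0,0,10.5,3.9,2.5,1,0.24,0,0,14,5.2,3.5,1,0.3,0,0,17.5,6.5,4.5,1,0.36,0,0,21,7.8,5.5,1,0.42,0,-0.01,24.5,9.1,6.5,1,0.46,0,-0.019,28,10.4,7.5,1,0.5,0.006,-0.019,31,11.5,8.3,1,0.501,0.006,-0.019,33.2,12.3,8.85,1]'

```text
time: 30.55
tool_pos: [0.5708, 0.0309, 0.1577]
eef_rot: [-179.8, -0.1, 86.8]
wrist_force: [-0.2, -0.3, -1.8]
grip_width: 0.0138
gripper_force: 45.0
```

```bash
python3 go.py "t:.029 0 .16 86.6" "t:.029 0 .099 86.6"; python3 - <<'E'
from h import *
im={n:save(n,n+'_m.png') for n in('scene','top')}
# glass of the held mirror, scene view only: measure lower/upper glass edges by colour
x0,y0=proj('scene',[[.568,.03,.14]])[0].astype(int)
h=cv2.cvtColor(im['scene'],cv2.COLOR_BGR2HSV)
print(x0,y0,h[y0-20:y0+40:6,x0].tolist())
E
```

```text
t 30.55 p [0.5708 0.0309 0.1577] rot [-1.798e+02 -1.000e-01  8.680e+01] tin [0.0286 0.0028] F [-0.2 -0.3 -1.8] w 0.0138 45.0
t:.029 0 .16 86.6 -> [-0.004 -0.002  0.003] [-0.28  0.04 -0.23]
t:.029 0 .099 86.6 -> [-0.004 -0.002  0.003] [-0.29  0.06  5.87]
334 202 [[10, 28, 81], [13, 94, 79], [15, 116, 136], [17, 53, 130], [19, 50, 127], [17, 47, 125], [12, 35, 130], [15, 27, 152], [14, 27, 123], [15, 20, 125]]
```

Call:
apply_moves --targets '[-0.004,0,0.003,-0.25,0.05,1,1,-0.004,0,0.003,-0.25,0.05,2.2,1,-0.004,0,0.003,-0.25,0.05,3.4,1,-0.004,0,0.003,-0.25,0.05,4.4,1,-0.004,0,0.003,-0.25,0.05,5.2,1,-0.004,0,0.003,-0.25,0.05,5.7,1,-0.004,0,0.003,-0.25,0.05,5.75,1,-0.004,0,0.003,-0.25,0.05,5.75,1,-0.004,0,0.003,-0.25,0.05,5.75,1,-0.004,0,0.003,-0.25,0.05,5.75,1]'

```text
time: 31.65
tool_pos: [0.5704, 0.0255, 0.1031]
eef_rot: [179.7, -0.0, 86.5]
wrist_force: [0.1, 1.1, -1.5]
grip_width: 0.0139
gripper_force: 45.0
```

```bash
python3 go.py "t:.025 0 .10 86.6"
```

```text
t 31.65 p [0.5704 0.0255 0.1031] rot [179.7  -0.   86.5] tin [ 0.0285 -0.0026] F [ 0.1  1.1 -1.5] w 0.0139 45.0
t:.025 0 .10 86.6 -> [ 0.005 -0.    -0.002] [ 0.25 -0.35  0.3 ]
```

Call:
apply_moves --targets '[0,0,0,0.2,0,0.2,1,0,0,0,0.2,-0.05,0.2,1,0,0,0,0.2,-0.1,0.2,1,0,0,0,0.2,-0.15,0.2,1,0,0,0,0.2,-0.2,0.2,1,0,0,0,0.2,-0.25,0.2,1,0,0,0,0.2,-0.3,0.2,1,0,0,0,0.2,-0.35,0.2,1,0,0,0,0.2,-0.35,0.2,1,0,0,0,0.2,-0.35,0.2,1]'

```text
time: 32.65
tool_pos: [0.5667, 0.0276, 0.1005]
eef_rot: [179.8, -0.0, 86.4]
wrist_force: [-0.3, 0.1, -1.7]
grip_width: 0.0137
gripper_force: 45.0
```

```bash
python3 go.py "t:.025 0 .10 86.6"
```

```text
t 32.65 p [0.5667 0.0276 0.1005] rot [179.8  -0.   86.4] tin [ 0.0247 -0.0006] F [-0.3  0.1 -1.7] w 0.0137 45.0
t:.025 0 .10 86.6 -> [ 0.004 -0.    -0.003] [0.06 0.03 0.05]
```

Call:
apply_moves --targets '[0.002,0,-0.003,0,0.03,0.3,1,0.002,0,-0.003,0,0.03,0.6,1,0.002,0,-0.003,0,0.03,0.9,1,0.002,0,-0.003,0,0.03,1.2,1,0.002,0,-0.003,0,0.03,1.5,1,0.002,0,-0.003,0,0.03,1.7,1,0.002,0,-0.003,0,0.03,1.9,1,0.002,0,-0.003,0,0.03,2,1,0.002,0,-0.003,0,0.03,2,1,0.002,0,-0.003,0,0.03,2,1]'

```text
time: 33.65
tool_pos: [0.5671, 0.0276, 0.0806]
eef_rot: [179.9, -0.0, 86.6]
wrist_force: [0.4, -0.3, -1.5]
grip_width: 0.0138
gripper_force: 45.0
```

```bash
python3 go.py "t:.025 0 .063 86.6"
```

```text
t 33.65 p [0.5671 0.0276 0.0806] rot [179.9  -0.   86.6] tin [ 0.0251 -0.0006] F [ 0.4 -0.3 -1.5] w 0.0138 45.0
t:.025 0 .063 86.6 -> [ 0.002 -0.     0.   ] [ 0.06 -0.01  1.76]
```

It is in the slot without contact. I continue to the floor.

Call:
apply_moves --targets '[0,0,0,0,0,0.3,1,0,0,0,0,0,0.6,1,0,0,0,0,0,0.9,1,0,0,0,0,0,1.1,1,0,0,0,0,0,1.3,1,0,0,0,0,0,1.4,1,0,0,0,0,0,1.5,1,0,0,0,0,0,1.6,1,0,0,0,0,0,1.7,1,0,0,0,0,0,1.7,1]'

```text
time: 34.65
tool_pos: [0.567, 0.0276, 0.0634]
eef_rot: [179.9, -0.0, 86.6]
wrist_force: [-0.0, -0.2, -1.0]
grip_width: 0.0139
gripper_force: 45.0
```

```bash
python3 go.py
```

```text
t 34.65 p [0.567  0.0276 0.0634] rot [179.9  -0.   86.6] tin [ 0.025  -0.0006] F [-0.  -0.2 -1. ] w 0.0139 45.0
```

Call:
apply_moves --targets '[0,0,0,0,0,0.05,1,0,0,0,0,0,0.05,1,0,0,0,0,0,0.1,1,0,0,0,0,0,0.1,1,0,0,0,0,0,0.15,1,0,0,0,0,0,0.15,1,0,0,0,0,0,0.15,1,0,0,0,0,0,0.15,1,0,0,0,0,0,0.15,1,0,0,0,0,0,0.15,1]'

```text
time: 35.65
tool_pos: [0.5673, 0.0277, 0.0626]
eef_rot: [179.8, -0.0, 86.6]
wrist_force: [-1.5, 1.1, 6.2]
grip_width: 0.014
gripper_force: 45.0
```

The mirror is on the floor. Release gently and rise.

Call:
apply_moves --targets '[0,0,0,0,0,-0.05,0.65,0,0,0,0,0,-0.05,0.55,0,0,0,0,0,-0.05,0.5,0,0,0,0,0,-0.05,0.45,0,0,0,0,0,-0.05,0.45,0,0,0,0,0,-1,0.45,0,0,0,0,0,-3,0.45,0,0,0,0,0,-6,0.45,0,0,0,0,0,-9,0.45,0,0,0,0,0,-12,0.45]'

```text
time: 36.65
tool_pos: [0.5668, 0.0276, 0.1839]
eef_rot: [179.9, -0.0, 86.6]
wrist_force: [-0.2, -0.3, 0.4]
grip_width: 0.0256
gripper_force: 0.0
```

Call:
apply_moves --targets '[0,0,0,-4,-1,-2,0.45,0,0,0,-8,-2,-3,0.45,0,0,0,-12,-3,-3,0.45,0,0,0,-16,-5,-3,0.45,0,0,0,-20,-7,-3,0.45,0,0,0,-24,-9,-3,0.45,0,0,0,-27,-11,-3,0.45,0,0,0,-30,-13,-3,0.45,0,0,0,-30,-13,-3,0.45,0,0,0,-30,-13,-3,0.45]'

```text
time: 37.65
tool_pos: [0.4191, -0.2648, 0.2123]
eef_rot: [179.8, -0.0, 86.5]
wrist_force: [0.2, 0.3, -0.5]
grip_width: 0.0257
gripper_force: 0.0
```

```bash
cat > chk.py <<'E'
from fit import *
# overlay-free check: grabCut each item at its expected place in the tin, fit freely incl. height offset
im={'scene':save('scene','end_s.png'),'top':save('top','end_t.png')}
T=[.5422,.030,-.0589]; c,s=np.cos(T[2]),np.sin(T[2])
w=lambda x,y:[T[0]+c*x-s*y,T[1]+s*x+c*y,T[2]]
M['mirror']=box(-.007,.007,.11,.086)
for m in('jar','carton','needle','mirror'): M[m]=M[m]+[0,0,.002]
for m,p in(('mirror',w(.025,0)),):
    obs=[]
    for n in im:
        cr,o=prep(n,im[n],m,p,45); obs.append((n,cr,o,gc(n,cr,o,m,p)))
    q,f=fit(m,p,obs); d=q[:2]-T[:2]; print(m,np.round([c*d[0]+s*d[1],c*d[1]-s*d[0],q[2]-T[2]],4),round(f,3),[round(cost(m,q,[b]),3) for b in obs])
    base=M[m].copy()
    for dz in(-.006,0,.006,.012): M[m]=base+[0,0,dz]; print(dz,round(cost(m,fit(m,p,obs)[0],obs),3))
E
timeout 200 python3 chk.py; python3 go.py
```

```text
mirror [ 0.0231 -0.0014 -0.0725] 0.445 [np.float64(0.182), np.float64(0.262)]
-0.006 0.518
0 0.445
0.006 0.415
0.012 0.427
t 37.75 p [ 0.4198 -0.2636  0.2121] rot [179.8  -0.   86.6] tin [-0.1048 -0.3   ] F [-0.2  0.3  0.6] w 0.0256 0.0
```

The silhouette segmentation is weak. I check with the glass rectangle (89 × 68, sharp edges), including its height and tilt.

```bash
cat > chk2.py <<'E'
from fit import *
im=cv2.imread('pics/end_s.png')
T=[.5422,.030,-.0589]; p=[T[0]+.025,T[1],T[2]]
best=None
def G(v): # x,y offsets in tin, dz, tilt, yaw
    X=np.array([[.007,sy*.0445,.043+sz*.0341] for sy in(-1,1) for sz in(-1,1)])
    t=R.from_euler('y',v[3]).apply(X)+[0,0,.002+v[2]]; return R.from_euler('z',T[2]+v[4]).apply(t)+R.from_euler('z',T[2]).apply([v[0],v[1],0])+[T[0],T[1],0]
o=np.round(proj('scene',G([.025,0,0,0,0])).mean(0)-40); x,y=o.astype(int)
c=cv2.resize(im[y:y+80,x:x+80],None,fx=4,fy=4,interpolation=2)
H=lambda v:cv2.convexHull(((proj('scene',G(v))-o+.5)*4-.5).astype(np.float32))
h=cv2.cvtColor(cv2.GaussianBlur(c,(5,5),0),cv2.COLOR_BGR2HSV)
m0=np.zeros(c.shape[:2],np.uint8); cv2.fillConvexPoly(m0,H([.025,0,0,0,0]).astype(int),1)
ring=cv2.dilate(m0,np.ones((21,21)))-cv2.dilate(m0,np.ones((7,7)))
print('in',np.percentile(h[cv2.erode(m0,np.ones((9,9)))>0],[10,50,90],axis=0).tolist(),'ring',np.percentile(h[ring>0],[10,50,90],axis=0).tolist())
g=gm=None
mk=np.full(m0.shape,cv2.GC_BGD,np.uint8); mk[cv2.dilate(m0,np.ones((31,31)))>0]=cv2.GC_PR_BGD; mk[m0>0]=cv2.GC_PR_FGD; mk[cv2.erode(m0,np.ones((31,31)))>0]=cv2.GC_FGD
cv2.grabCut(c,mk,None,np.zeros((1,65)),np.zeros((1,65)),6,cv2.GC_INIT_WITH_MASK); g=(mk&1)
def cost(v):
    r=np.zeros_like(m0); cv2.fillConvexPoly(r,np.round(H(v)*16).astype(int),1,shift=4); return (r!=g).sum()/g.sum()+ 3*((v[0]-.025)/.05)**2
v0=np.array([.025,0,0,0,0.]); print('nominal',cost(v0))
r=minimize(cost,v0,method='Nelder-Mead',options=dict(initial_simplex=np.vstack([v0,v0+np.diag([.005,.01,.01,.1,.1])]),maxiter=800)); print(np.round(r.x,4),r.fun)
E
timeout 100 python3 chk2.py
```

```text
in [[15.0, 36.0, 101.0], [18.0, 50.0, 127.0], [19.0, 53.0, 129.0]] ring [[14.0, 23.0, 119.0], [15.0, 105.0, 127.0], [16.0, 120.0, 137.0]]
nominal 0.1454059958732856
[ 0.0251 -0.0021  0.0043  0.0101 -0.0037] 0.08097696111640355
```

The fit shows the mirror upright (tilt 0.01), centred and parallel, with the height uncertain by a few mm. I confirm the height with a gentle touch on its top, which should be at z=.088.

```bash
python3 go.py "t:.025 -.001 .2121 86.6" "t:.025 -.001 .10 86.6"
```

```text
t 37.75 p [ 0.4198 -0.2636  0.2121] rot [179.8  -0.   86.6] tin [-0.1048 -0.3   ] F [-0.2  0.3  0.6] w 0.0256 0.0
t:.025 -.001 .2121 86.6 -> [ 0.003 -0.     0.001] [29.9  12.99  0.04]
t:.025 -.001 .10 86.6 -> [ 0.003 -0.     0.001] [29.89 12.96 11.25]
```

Call:
apply_moves --targets '[0,0,0,4,1.7,0,1,0,0,0,8,3.5,0,1,0,0,0,12,5.2,0,1,0,0,0,16,7,0,1,0,0,0,20,8.7,0,1,0,0,0,24,10.4,0,1,0,0,0,28,12.2,0,1,0,0,0,29.9,13,0,1,0,0,0,29.9,13,0,1,0,0,0,29.9,13,0,1]'

```text
time: 38.75
tool_pos: [0.5664, 0.0279, 0.2118]
eef_rot: [179.9, -0.0, 86.8]
wrist_force: [0.1, -0.4, 0.6]
grip_width: 0.0005
gripper_force: 0.0
```

```bash
python3 go.py "t:.025 -.001 .096 86.6"
```

```text
t 38.75 p [0.5664 0.0279 0.2118] rot [179.9  -0.   86.8] tin [ 0.0244 -0.0003] F [ 0.1 -0.4  0.6] w 0.0005 0.0
t:.025 -.001 .096 86.6 -> [ 0.001 -0.     0.004] [-0.07  0.05 11.58]
```

Call:
apply_moves --targets '[0,0,0,0,0,2,1,0,0,0,0,0,5,1,0,0,0,0,0,7.5,1,0,0,0,0,0,9.5,1,0,0,0,0,0,11,1,0,0,0,0,0,11.6,1,0,0,0,0,0,11.7,1,0,0,0,0,0,11.8,1,0,0,0,0,0,11.85,1,0,0,0,0,0,11.85,1]'

```text
time: 39.75
tool_pos: [0.5674, 0.0265, 0.0943]
eef_rot: [179.8, -0.0, 86.6]
wrist_force: [-0.5, -0.1, -0.9]
grip_width: 0.0005
gripper_force: 0.0
```

Call:
apply_moves --targets '[0,0,0,0,0,0.05,1,0,0,0,0,0,0.1,1,0,0,0,0,0,0.15,1,0,0,0,0,0,0.2,1,0,0,0,0,0,0.25,1,0,0,0,0,0,0.3,1,0,0,0,0,0,0.35,1,0,0,0,0,0,0.4,1,0,0,0,0,0,0.4,1,0,0,0,0,0,0.4,1]'

```text
time: 40.75
tool_pos: [0.567, 0.0266, 0.0895]
eef_rot: [179.9, -0.0, 86.6]
wrist_force: [-0.0, 0.2, -0.7]
grip_width: 0.0009
gripper_force: 0.0
```

At z=.0895 there is no contact, so the mirror is down within about 1.5 mm. I withdraw and hand in.

Call:
apply_moves --targets '[0,0,0,0,0,-1,1,0,0,0,0,0,-4,1,0,0,0,0,0,-8,1,0,0,0,0,0,-12,1,0,0,0,0,0,-14,1,0,0,0,0,0,-14,1,0,0,0,0,0,-14,1,0,0,0,0,0,-14,1,0,0,0,0,0,-14,1,0,0,0,0,0,-14,1]'

```text
time: 41.75
tool_pos: [0.5661, 0.0267, 0.2282]
eef_rot: [-180.0, -0.0, 86.6]
wrist_force: [-0.6, -0.7, -0.6]
grip_width: 0.0003
gripper_force: 0.0
```

```bash
python3 -c "
from bench import *
print(hand_in())"
```

```text
the job is handed in; nothing more can be done
None
```

I packed the jar, carton, needle case and mirror into the tin and handed the job in at about 42 s; `hand_in()` returned no verdict, and after placing the mirror I did not re-check the row or the bystanders by camera.

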